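# Lap the sealing face of a pipe manifold

## Robot

A 7-joint arm with a two-finger parallel gripper is mounted at the origin on the work surface. World frame = base frame: x ahead of the robot, y to its left, z up, the work surface at z = 0. Lengths are in m, angles in rad, forces in N, time in s.
With the tool pointing down it reaches from about 0.425 to 0.925 m from the base axis. Payload 6.8 kg.
Tool frame: the origin (TCP) lies at the very end of the fingers, on their centre line; the grasp point (between the pads) lies 19 mm behind it (grip_point_offset is the distance from the TCP to the grasp point, in m); z points along the fingers, y is the line along which they close (so a half turn about z gives the same grasp; the last joint's range is limited). The gripper opens to 85 mm and grips with 20 to 120 N. Pads are 22 mm wide; open, the fingers measure 114 mm over their backs; the gripper's body (76 mm by 85 mm) begins 54 mm behind the grasp point. The pads swing forward as they close: fully open they stand 13 mm farther back than shut.
Start: joints at [-1.243, 0.477, 0.022, 1.555, -0.011, 1.109, -0.083], TCP at [0.285, 0.612, 0.231] pointing down, gripper open.
Joint ranges: [-2.96, 2.96], [-0.34, 2.1], [-1.41, 1.46], [0.24, 2.44], [-1.37, 4.51], [0.17, 1.92], [-2.96, 2.96]. Speed limits (rad/s): [2.39, 2.39, 3.14, 3.14, 3.14, 3.14, 3.14].

## Interface

Orientations are given as a unit quaternion [w, x, y, z].
In Python, from station import * gives the robot as it stands.
- The arm moves only by the tool carry_out, never from a script. Its argument "rows" is text: rows parted by semicolons, each of 4 numbers parted by spaces: the shift along the world's x, y, z in mm, then the turn about the world's z in degrees. In form: dx dy dz yaw; .... A call has 1 to 10 rows; each row shifts and turns the commanded pose from where the row before left it; what a row does not reach is not made up. A row lasts 1/8 s, in which the tool goes at most 62.5 mm and 10.7 degrees, less where a joint would pass 70% of its speed; a pose out of reach is approached as far as the arm can. A call is refused whole if a number of a shift passes 62.5 or a number of a turn 10.7, either way. A call with a gripper value outside its range is refused whole. "claw" is the finger opening in mm, from 0 to 85.4, set as the call begins (left out, the last holds). The fingers move at their own pace and stop on an object; "force" is the grip in N (left out, the last holds). Time passes only in rows, so rows that do not move let the fingers close. It gives the time, the measured TCP pose, the force, the opening and the grip force at its end, in the units of the state.
- get_obs(): the state, without advancing time (a new reading comes with each control period).
- read_camera(name): name is "scene" or "side" or "wrist"; returns a dict with "img" (400x640x3 uint8, blue, green, red), "fov_y" (degrees; the focal length in pixels is half the picture's height over the tangent of half this angle, whatever the lens; pixels are square), "cx", "cy" (the principal point, pixels), "world_to_cam" (4x4, takes a point from world to camera coordinates). Camera axes: x right, y up, looking along -z (the intrinsics and any distortion apply to the point x, -y, -z); pixel columns grow to the right and rows downward; lengths in m; the calibration is good to about 2 mm. The wrist camera is an equidistant fisheye: a pixel r from the principal point sees the ray r / f radians off the axis. A picture is of the moment at which its call begins. There is no depth.
- hand_in(): hands the job in; it is judged then, once.
Trained networks look in the newest picture that a camera, given by its name, has taken for a name from the list of things; names that differ only in an ending like _2 or _b are one class to them, and where a whole thing is asked for, a point or a joint stands for the part that bears it (a point fixed in the world has none). Each returns a list of dicts, best first, with "confidence" (0 to 1); they miss things now and then, are a little off and sometimes report something else, mostly with a low value. They report only what shows in the picture. A call takes as long as a camera call. They do not tell look-alikes from the thing itself.
- recognise(camera, thing): "centre" ([column, row] in pixels, amid what is visible of it).
- outline_of(camera, thing): "pixels" (400x640 bool, what is visible of it) and "centre" ([column, row] in pixels, amid what is visible of it).
- place_of(camera, thing): "centre" ([column, row] in pixels: a listed point, or the origin of a listed thing).
The state is a dict: "t": time; "q": joint angles; "joint_vel": joint speeds; "joint_torque": joint torques, N m; "eef_pos": TCP position; "tool_rot": TCP orientation; "contact_force": force on the tool from outside, world axes, zero at the start; "torque": the same for the moment, N m; "gripper_width": opening from 0.0 (shut) to 1.0 (fully open); "grasp_force": force on a finger pad.
Only numpy, scipy, OpenCV 4.12 (cv2) and the standard library are available. Lean on these libraries where they do the work, as an engineer would, in place of code of your own. Each camera call takes 0.05 s, during which the arm holds its last target. There are 200 camera calls.

## Task

Lay the lapping block that stands on end on the rubber mat down on its sole on that mat, turning it in the gripper rather than letting it topple, and let go. Then take it by its wooden grip, set it lengthwise on the manifold's sealing face with its sole flush with the pipe-stub end, and press and sweep it to the opposite end in one unbroken pass, keeping the sprung sole about half closed all the way (never loose, never bottomed). Finally put the block back on the mat, sole down, and let go, leaving the other fittings where they are.

Things in the scene. Friction and masses are not known exactly. Their poses are not given: they have to be found in the camera images.
- block: Lapping block, 0.4 kg, 104 x 50 x 80 mm: grey plastic body, wooden grip bar on top, aluminium heel plate at the tail, sprung steel sole below. Frame: x to the nose, y across, z from sole to grip. Body spans x -46..52, y -25..25, z 18..38; heel x -52..-46, z 14..64; free sole x -44..52, z 0..8. Starts standing on its heel on the mat, nose (x) up, z level.
- grip_mid (a point): Point inside the wooden grip bar, where to pinch it: the bar is 64 long (block x -32..+32) x 24 wide (y) x 42 high, z 38..80; this point is at (0,0,62) in the block's frame. Its axes are the block's.
- grip: The wooden grip bar, rigid with the block; its frame is identical to block.
- sole_mid (a point): Centre of the sole plate's underside (the plate is 96 long x 50 wide); at (4,0,0) mm in the block's frame when the springs are free; it moves with the sole.
- sole (a joint): How far the sole is pressed up against its springs, m: 0 free, 0.010 bottomed, half closed 0.005. About 2.4 N per mm; the block's own weight gives 1 to 2 mm.
- manifold: Dark grey plastic manifold bolted to the bench: block 220 long (its x) x 70 wide, top at 60 mm, on a steel foot 240 x 90. Origin: centre of its underside. At its -x end a pipe stub 38 across sticks out 55 mm; three short ports stick out 22 mm on the +y side. All of these are below the top.
- face (a point): Centre of the manifold's flat top (the sealing face, 220 x 70, 60 mm above the bench). x runs along it away from the pipe-stub end, z up. With the sole flush with an end, sole_mid is at x = -62 (stub end) or +62 mm.
- mat: Black rubber mat fixed on the bench, 200 (x) x 180 (y) x 4 thick. Origin: centre of its underside.
- elbow: Bystander: dark grey pipe elbow lying flat, arms 78 mm along its x and y, 54 thick.
- tee: Bystander: dark grey pipe tee lying flat, 120 long, 44 thick, branch 60 mm.
- socket_a: Bystander: dark grey pipe socket standing, 54 across, 45 high.
- socket_b: Bystander: like socket_a.
- flange: Bystander: dark grey pipe flange, 110 across, 38 high.
- valve: Bystander: brass ball valve with a red lever, 125 long, 70 high.
Things that resemble listed ones, but are neither listed nor needed, are in the scene too. Leave any blue or pink look-alike of the block alone.

How it is judged:
On the way, in this order (a step that is already met when the one before it is completed fails the run):
1. the block is turned in the gripper: half-way between standing and lying while the fingers hold it (angle between block's own z axis and vertical between 0.55 and 1.1 rad and contact force between the fingers and block above 2 N), for 0.1 s.
2. the block lies on its sole on the mat, let go (angle between block's own z axis and vertical below 0.08 rad and x of sole_mid in the frame of mat between -0.095 and 0.095 m and y of sole_mid in the frame of mat between -0.085 and 0.085 m and z of sole_mid in the frame of mat between -0.002 and 0.009 m and contact force between the fingers and block below 0.1 N and linear speed of block below 0.02 m/s), for 0.2 s.
3. held by its grip, the block is pressed on the sealing face at the pipe-stub end, the sole within 17 mm of flush with it, 14 mm of the centre line and 0.17 rad of lengthwise (x of sole_mid in the frame of face between -0.079 and -0.045 m and y of sole_mid in the frame of face between -0.014 and 0.014 m and angle between the x axis of block and the x axis of face, either way round below 0.17 rad and contact force between block and manifold above 3 N and contact force between the fingers and grip above 1 N and value of joint sole between 0.0025 and 0.009 m), for 0.1 s.
4. still held by the grip and pressed, it passes the middle of the face (x of sole_mid in the frame of face between -0.02 and 0.02 m and y of sole_mid in the frame of face between -0.014 and 0.014 m and angle between the x axis of block and the x axis of face, either way round below 0.17 rad and contact force between block and manifold above 3 N and contact force between the fingers and grip above 1 N and value of joint sole between 0.0025 and 0.009 m), for 0.1 s.
5. still held by the grip and pressed, it reaches the opposite end, the sole within 17 mm of flush (x of sole_mid in the frame of face between 0.045 and 0.079 m and y of sole_mid in the frame of face between -0.014 and 0.014 m and angle between the x axis of block and the x axis of face, either way round below 0.17 rad and contact force between block and manifold above 3 N and contact force between the fingers and grip above 1 N and value of joint sole between 0.0025 and 0.009 m), for 0.1 s.
At the end, for the whole second after the job is handed in: The block lies on its sole (within 0.08 rad) on the mat, the sole's centre over the mat, released and at rest (all of step 2 and angular speed of block below 0.2 rad/s); the robot touches nothing.
It fails at once if between the two ends of the face the sole springs are looser than 2.5 mm or tighter than 9 mm while the sole is less than 30 mm above the face (lifted, only resting, or bottomed during the pass) (x of sole_mid in the frame of face between -0.042 and 0.042 m and y of sole_mid in the frame of face between -0.035 and 0.035 m and z of sole_mid in the frame of face between -0.01 and 0.03 m and (value of joint sole below 0.0025 m or value of joint sole above 0.009 m)).
It fails at once if a bystander fitting is moved more than 25 mm (distance of any of elbow, tee, socket_a, socket_b, flange, valve from where it was at the start of the episode above 0.025 m).
It also fails if it takes over 72 s, if anything falls off the work surface, if the arm or the gripper's body presses on something with over 40 N, if the wrist force passes 120 N, or if a joint passes its speed limit or range.

## Working session

There is one attempt and no reset: what is moved stays moved. The work goes in short steps, Python scripts to look and compute and a tool call to move; the robot and the scene stay as the last step left them, time stands still between calls to the robot, and variables do not carry over. Pictures are saved under pics/ and viewed, at most 10 in all, crops included, and the job is handed in when it is done.

Besides the shell and the picture viewer there is one more tool, called after "Call:" in YAML: its name, and indented under it one key for each argument. carry_out: Moves the arm, as the interface text tells. Its arguments: {"type":"object","properties":{"rows":{"type":"string"},"claw":{"type":"number"},"force":{"type":"number"}},"required":["rows"]}

```bash
ls; mkdir -p pics
cat > h.py <<'E'
from station import *
import numpy as np, cv2
def cam(n):
    c=read_camera(n); c['f']=200/np.tan(np.radians(c['fov_y']/2)); return c
def ray(c,uv,name):
    d=np.array([(uv[0]-c['cx'])/c['f'],(uv[1]-c['cy'])/c['f']])
    if name=='wrist':
        r=np.linalg.norm(d); d=d/r*np.sin(r) if r>0 else d; z=np.cos(r)
    else: z=1.
    v=np.array([d[0],-d[1],-z]); T=np.linalg.inv(c['world_to_cam'])
    v=T[:3,:3]@v; return T[:3,3],v/np.linalg.norm(v)
def at_z(c,uv,z,name):
    o,v=ray(c,uv,name); return o+v*(z-o[2])/v[2]
def proj(c,p,name):
    q=(c['world_to_cam']@np.r_[p,1])[:3]; x,y,z=q[0],-q[1],-q[2]
    if name=='wrist':
        r=np.hypot(x,y); t=np.arctan2(r,z); k=t/r if r>0 else 0; return np.array([c['cx']+c['f']*x*k,c['cy']+c['f']*y*k])
    return np.array([c['cx']+c['f']*x/z,c['cy']+c['f']*y/z])
E
python3 - <<'E'
from h import *
o=get_obs();print(o)
for n in['scene','side','wrist']:
    c=cam(n); cv2.imwrite(f'pics/{n}0.png',c['img']); T=np.linalg.inv(c['world_to_cam']); print(n,c['f'],c['cx'],c['cy'],T[:3,3].round(3),(-T[:3,2]).round(3))
    for t in['block','grip_mid','sole_mid','manifold','face','mat']:
        print(n,t,[(np.round(r['centre']),round(r['confidence'],2)) for r in place_of(n,t)[:3]])
E
```

```text
pics
{'t': 0.0, 'q': array([-1.24308093,  0.47779829,  0.02230689,  1.5564296 , -0.01150001,
        1.10931428, -0.08311112]), 'joint_vel': array([-8.70354262e-04, -5.27609335e-04, -2.85324925e-05, -1.29718945e-03,
        8.34838989e-04,  7.71504483e-04, -1.15907051e-03]), 'joint_torque': array([ 1.38913429e-04, -5.96446502e+01,  1.60784382e+00, -2.81194371e+01,
        1.24342006e-02,  9.24818247e-03, -5.29479180e-06]), 'eef_pos': array([0.28469776, 0.61137582, 0.23033553]), 'tool_rot': array([-1.37770402e-04,  2.16167716e-01,  9.76355821e-01, -9.00477767e-04]), 'contact_force': array([ 1.05170377, -0.29412647,  0.07935201]), 'torque': array([-0.00740613,  0.03322382,  0.01037745]), 'grasp_force': 0.0, 'gripper_width': 1.0018319620074034}
scene 384.83281037718365 316.8730982470546 204.25138679346952 [1.317 0.106 0.907] [-0.697 -0.083 -0.712]
scene block [(array([242., 172.]), 0.98), (array([181., 198.]), 0.69), (array([225., 220.]), 0.67)]
scene grip_mid [(array([255., 178.]), 0.73), (array([215., 209.]), 0.66), (array([174., 210.]), 0.6)]
scene sole_mid [(array([230., 222.]), 0.7
[... 474 characters left out ...]
[325., 264.]), 0.64), (array([438., 284.]), 0.59)]
side sole_mid [(array([329., 283.]), 0.84), (array([429., 299.]), 0.6), (array([395., 239.]), 0.55)]
side manifold [(array([285., 172.]), 0.66)]
side face [(array([278., 160.]), 0.74), (array([399., 236.]), 0.68)]
side mat [(array([384., 252.]), 0.95)]
wrist 309.70691628693146 322.23637626560185 197.19351656447378 [0.214 0.645 0.373] [ 0.28  -0.13  -0.951]
wrist block [(array([ 28., 353.]), 0.98), (array([ 36., 391.]), 0.58)]
wrist grip_mid [(array([ 40., 359.]), 0.76), (array([237., 250.]), 0.32)]
wrist sole_mid [(array([ 28., 353.]), 0.72), (array([ 37., 388.]), 0.63)]
wrist manifold [(array([206., 370.]), 0.92)]
wrist face []
wrist mat []
```

```bash
python3 -c "
import cv2,numpy as np
a=[cv2.imread(f'pics/{n}0.png') for n in('scene','side')]
cv2.imwrite('pics/ss.png',cv2.resize(np.vstack(a),(480,600)))"
```

```text
(no output)
```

View pics/scene0.png

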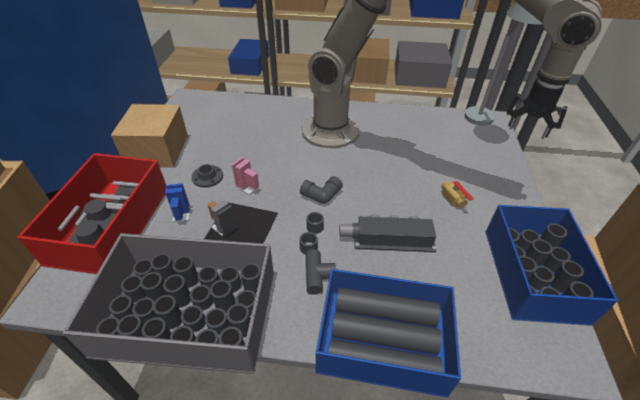

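View pics/side0.png

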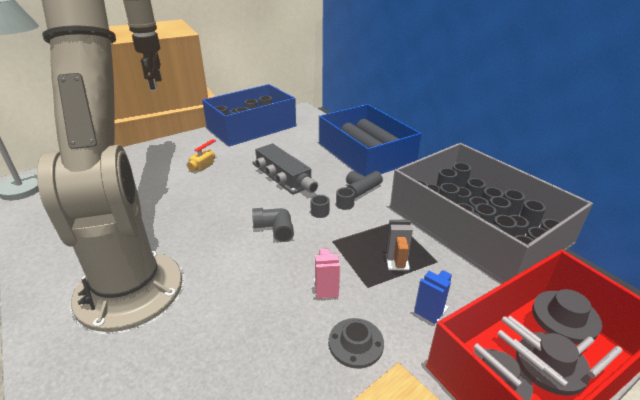

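The scene view shows the grey block with its wooden grip standing on the mat at about (222,214). The manifold is at (394,232) with its stub pointing left (-y). The pink and blue look-alikes are at (245,176) and (178,201). In the side view the block is at (400,245) with the grip facing the camera.

```bash
cat >> h.py <<'E'
def tri(obs):
    A=np.zeros((3,3));b=np.zeros(3)
    for c,uv,n in obs:
        o,v=ray(c,uv,n);M=np.eye(3)-np.outer(v,v);A+=M;b+=M@o
    p=np.linalg.solve(A,b); return p,[np.linalg.norm(np.cross(p-ray(c,uv,n)[0],ray(c,uv,n)[1])) for c,uv,n in obs]
E
python3 - <<'E'
from h import *
S=cam('scene');D=cam('side')
def wood(c,u0,u1,v0,v1):
    h=cv2.cvtColor(c['img'],cv2.COLOR_BGR2HSV); m=((h[...,0]<22)&(h[...,1]>90)&(h[...,2]>60)).astype(np.uint8)
    z=np.zeros_like(m);z[v0:v1,u0:u1]=m[v0:v1,u0:u1];ys,xs=np.nonzero(z);return xs.mean(),ys.mean(),len(xs),xs.min(),xs.max(),ys.min(),ys.max()
ws=wood(S,200,240,190,240);wd=wood(D,385,420,215,280);print(ws,wd)
print('wood',tri([(S,ws[:2],'scene'),(D,wd[:2],'side')]))
print('face',tri([(S,(397,226),'scene'),(D,(278,160),'side')]))
print('mat',tri([(S,(241,230),'scene'),(D,(384,252),'side')]))
for n,c in(('scene',S),('side',D)):
  for t in ['mat','manifold','block','grip_mid']:
    for r in outline_of(n,t)[:3]:
        m=r['pixels'].astype(np.uint8)
        if m.sum()==0: continue
        cc,_=cv2.findContours(m,0,2);k=max(cc,key=cv2.contourArea)
        ap=cv2.approxPolyDP(k,4,True)[:,0]
        print(n,t,round(r['confidence'],2),np.round(r['centre']),m.sum(),ap.tolist())
        if t=='mat': print([at_z(c,p,.004,n)[:2].round(3).tolist() for p in ap])
        if t=='manifold': print([at_z(c,p,.06,n)[:2].round(3).tolist() for p in ap])
a=S['img'][190:250,190:290];b=D['img'][205:285,330:440]
c=D['img'][135:200,240:330]; d=S['img'][205:255,330:445]
cv2.imwrite('pics/crops.png',np.vstack([np.hstack([cv2.resize(x,(400,300),interpolation=cv2.INTER_CUBIC) for x in y]) for y in((a,b),(d,c))]))
E
```

```text
(np.float64(211.46666666666667), np.float64(205.64444444444445), 45, np.int64(208), np.int64(216), np.int64(201), np.int64(217)) (np.float64(400.93732193732194), np.float64(251.38176638176637), 351, np.int64(395), np.int64(408), np.int64(237), np.int64(267))
wood (array([ 0.54625379, -0.3062067 ,  0.07278239]), [np.float64(0.0010520845438297067), np.float64(0.0010520845438297453)])
face (array([0.53499533, 0.25430705, 0.05135036]), [np.float64(0.0016341563783674375), np.float64(0.0016341563783675928)])
mat (array([ 0.57106492, -0.22240422, -0.00192796]), [np.float64(0.0035692678481793055), np.float64(0.003569267848179396)])
scene mat 0.84 [249. 227.] 1578 [[204, 237], [262, 243], [276, 213], [228, 203], [236, 227], [225, 236], [210, 228]]
[[0.615, -0.321], [0.615, -0.142], [0.488, -0.125], [0.465, -0.291], [0.563, -0.236], [0.603, -0.26], [0.578, -0.315]]
scene mat 0.64 [219. 215.] 641 [[224, 201], [208, 205], [213, 227], [221, 234], [235, 226]]
[[0.457, -0.307], [0.482, -0.353], [0.573, -0.307], [0.597, -0.274], [0.56, -0.24]]
scene manifold 0.6 [393. 233.] 2991 [[339, 226], [339, 2
[... 1413 characters left out ...]
350, 367], [374, 363], [383, 347], [380, 331], [364, 319]]
[[0.321, -0.379], [0.285, -0.394], [0.265, -0.435], [0.277, -0.469], [0.317, -0.486], [0.352, -0.47], [0.37, -0.44], [0.363, -0.401]]
side block 0.97 [435. 297.] 1368 [[443, 270], [428, 271], [418, 289], [415, 311], [433, 322], [446, 308], [451, 274]]
side block 0.77 [325. 275.] 1080 [[321, 249], [316, 256], [316, 296], [337, 296], [338, 257]]
side block 0.64 [396. 243.] 1143 [[391, 220], [388, 268], [407, 269], [410, 221]]
side grip_mid 0.73 [400. 253.] 346 [[398, 237], [395, 262], [404, 266], [406, 241]]
side grip_mid 0.54 [326. 250.] 40 [[320, 251], [329, 252]]
side grip_mid 0.52 [444. 274.] 69 [[439, 274], [450, 278], [444, 271]]
```

View pics/crops.png

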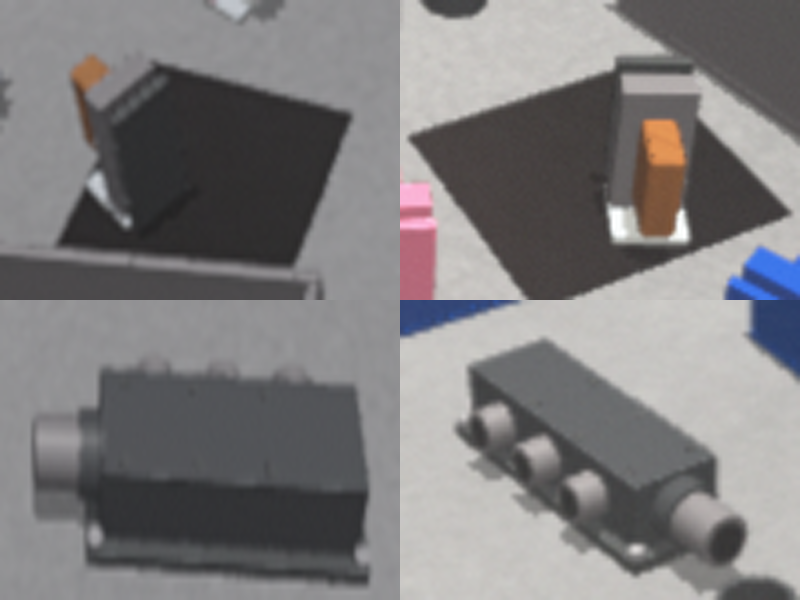

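Call:
carry_out:
  rows: "30 -50 2 -7;35 -55 2 -7;35 -55 2 -7;35 -55 2 -7;35 -55 2 -7;30 -58 2 -7;25 -58 2 -7;20 -58 2 -7;15 -58 2 -7;0 -58 2 -7"
  claw: 70

```text
t: 2.8
eef_pos: [0.5384, 0.0621, 0.2513]
tool_rot: [0.001, 0.739, 0.674, 0.0]
contact_force: [0.2, 0.3, 0.3]
gripper_width: 0.815
grasp_force: 0.0
```

Call:
carry_out:
  rows: "0 -58 0 -7;0 -58 0 -7;0 -58 0 -7;0 -58 0 -7;0 -58 0 -7;0 -50 0 0;0 -10 0 0;0 0 0 0;0 0 0 0"

```text
t: 3.92
eef_pos: [0.5381, -0.2837, 0.2507]
tool_rot: [-0.001, 0.906, 0.424, 0.0]
contact_force: [0.6, -0.5, -0.0]
gripper_width: 0.819
grasp_force: 0.0
```

Run:
```python
from h import *
o=get_obs();print(o['t'],o['eef_pos'],o['tool_rot'].round(3),o['q'].round(2),o['contact_force'])
S=cam('scene');D=cam('side')
for c,n,pts in((S,'scene',[(358.75,216.7),(432.6,219.2),(435.5,237),(355.3,234.7)]),(D,'side',[(255.5,149.2),(272,144.2),(311,169),(295,175)])):
    print(n,[at_z(c,p,.06,n)[:2].round(3).tolist() for p in pts])
c=cam('wrist');cv2.imwrite('pics/w1.png',c['img'])
np.save('w1.npy',c['world_to_cam'])
for t in['grip_mid','sole_mid','block']:
    print(t,[(np.round(r['centre'],1),round(r['confidence'],2)) for r in place_of('wrist',t)[:3]])
```

```text
3.925 [ 0.53813924 -0.28371634  0.25066871] [-0.001  0.906  0.424  0.   ] [-0.14  0.41  0.7   1.74 -0.3   1.1  -0.04] [ 0.62516609 -0.45781424 -0.00789184]
scene [[0.522, 0.138], [0.503, 0.358], [0.572, 0.36], [0.594, 0.132]]
side [[0.501, 0.349], [0.564, 0.351], [0.585, 0.137], [0.526, 0.134]]
grip_mid [(array([402.6, 240.3]), 0.94), (array([200.6, 211. ]), 0.81), (array([339.7, 168.8]), 0.68)]
sole_mid [(array([372.1, 276.9]), 0.94), (array([219.6, 258.4]), 0.91), (array([335.8, 113.7]), 0.88)]
block [(array([216.2, 256.7]), 0.97), (array([336.9, 118.2]), 0.85), (array([370.4, 277.6]), 0.58)]
```

View pics/w1.png

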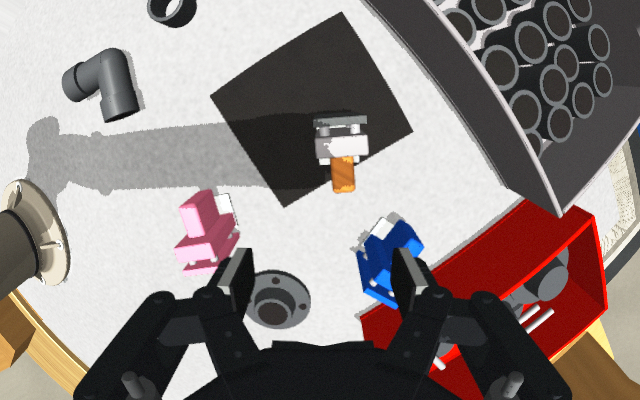

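The wrist view shows the block's top end: nose face around (315..367, 137..155), sole plate at (314..367, 120), wood grip from (331,157) to (354,192). The pink look-alike is at (205,235) and the blue one at (390,255).

Run:
```python
import cv2
i=cv2.imread('pics/w1.png')[105:205,290:395];cv2.imwrite('pics/w1c.png',cv2.resize(i,None,fx=6,fy=6,interpolation=cv2.INTER_CUBIC))
from h import *
c=cam('wrist')
for nm,z,P in(('nose',.108,[(315,138),(367,136),(366,152),(316,156)]),('sole',.108,[(314,118),(367,116)]),('blue .1',.1,[(418,240),(380,225),(360,250)]),('pink',.1,[(205,190),(240,235)])):
    print(nm,[at_z(c,p,z,'wrist')[:2].round(4).tolist() for p in P])
```

```text
nose [[0.5615, -0.2472], [0.5999, -0.2764], [0.5898, -0.2877], [0.5513, -0.2608]]
sole [[0.5728, -0.2324], [0.6116, -0.2618]]
blue .1 [[0.5766, -0.4016], [0.5548, -0.3593], [0.5211, -0.3689]]
pink [[0.44, -0.2135], [0.4337, -0.2737]]
```

View pics/w1c.png

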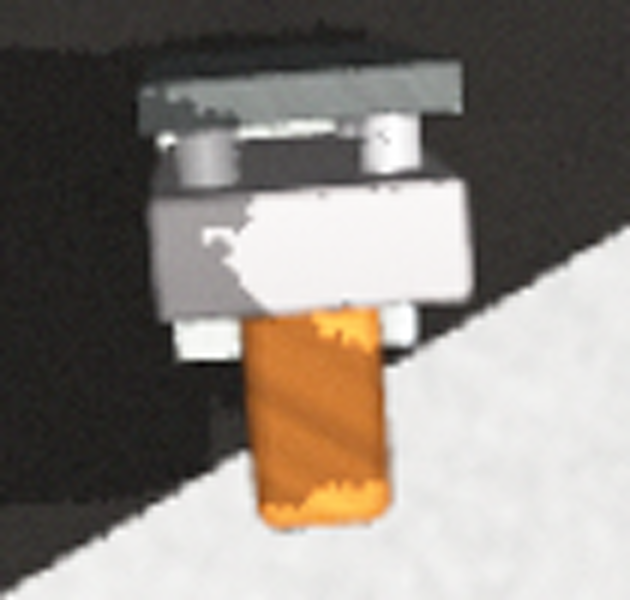

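```bash
cat > fit.py <<'E'
from h import *
from scipy.optimize import least_squares
c=cam('wrist')
# block pts (x,y,z) mm standing
crop=[((148,200),(52,-1,18)),((468,178),(52,1,18)),((472,300),(52,1,38)),((160,320),(52,-1,38)),((388,487),(32,.48,80)),((260,505),(32,-.48,80)),((138,90),(52,-1,0)),((462,62),(52,1,0))]
best=None
for sg in(1,-1):
    def W(p):  # returns world pts; h=z axis dir angle p[2], y = x cross... z x x
        h=np.array([np.cos(p[2]),np.sin(p[2]),0]);up=np.array([0,0,1.]);yb=np.cross(h,up)
        return [np.r_[p[0],p[1],.004+.052]+up*b[0]/1e3+yb*sg*b[1]*.025+h*b[2]/1e3 for _,b in crop]
    F=lambda p:np.concatenate([proj(c,w,'wrist')-(np.array(uv)/6+[290,105]) for (uv,_),w in zip(crop,W(p))])
    r=least_squares(F,[.58,-.25,-2.3],loss='soft_l1')
    print(sg,r.cost,r.x,np.degrees(r.x[2]));print(F(r.x).round(1))
    h=np.array([np.cos(r.x[2]),np.sin(r.x[2])]);print('gripmid',r.x[:2]+.062*h,'h',h)
o=get_obs();w,x,y,z=o['tool_rot'];print(o['eef_pos'],'closing yaw',np.degrees(np.arctan2(2*x*y, y*y-x*x)))
E
python3 fit.py
```

```text
1 363.2817713392644 [ 0.61771143 -0.2678289  -2.33242975] -133.63838087022668
[ 85.5  -0.  -20.3  -1.  -22.7  -0.1  81.1   0.6  -1.2   6.2  42.9   4.7
  89.1  -0.6 -17.8  -1. ]
gripmid [ 0.57492495 -0.3126989 ] h [-0.69010449 -0.72370974]
-1 12.088152225367041 [ 0.59189833 -0.24678351 -2.1871262 ] -125.31310030454141
[-0.3 -0.5  0.2 -0.6  0.6  0.1 -0.5  0.7  1.   6.3 -0.8  5.1 -0.3 -1.5
  0.1 -0.6]
gripmid [ 0.55605959 -0.29737585] h [-0.57804421 -0.81600545]
[ 0.53763903 -0.28535973  0.25093159] closing yaw 129.93926188115148
```

Call:
carry_out:
  rows: "5 -5 0 5;6 -5 0 5;6 -5 0 4.8;0 0 -30 0;0 0 -30 0;0 0 -30 0;0 0 -20 0;0 0 0 0;0 0 0 0"
  claw: 52
  force: 25

```text
t: 5.45
eef_pos: [0.5551, -0.3013, 0.1419]
tool_rot: [0.001, 0.844, 0.536, 0.0]
contact_force: [-0.2, 0.4, -0.0]
gripper_width: 0.61
grasp_force: 0.0
```

Run:
```python
from h import *
c=cam('wrist');cv2.imwrite('pics/w2.png',c['img'])
o=get_obs();w,x,y,z=o['tool_rot'];print(o['eef_pos'],'closing yaw',np.degrees(np.arctan2(2*x*y, y*y-x*x)))
h=np.array([-.578,-.816,0]);yb=np.array([.816,-.578,0]);B=np.array([.5919,-.2468,.056])
for b in[(52,-25,18),(52,25,18),(32,12,80),(32,-12,80),(52,-25,38),(52,25,38)]:
    print(b,proj(c,B+[0,0,b[0]/1e3]+yb*b[1]/1e3+h*b[2]/1e3,'wrist').round(1))
```

```text
[ 0.55528197 -0.30134411  0.14217067] closing yaw 115.18192275899864
(52, -25, 18) [290.4 147.9]
(52, 25, 18) [375.1 163.1]
(32, 12, 80) [332.4 239.6]
(32, -12, 80) [298.6 234.2]
(52, -25, 38) [285.3 181. ]
(52, 25, 38) [367.8 195.1]
```

View pics/w2.png

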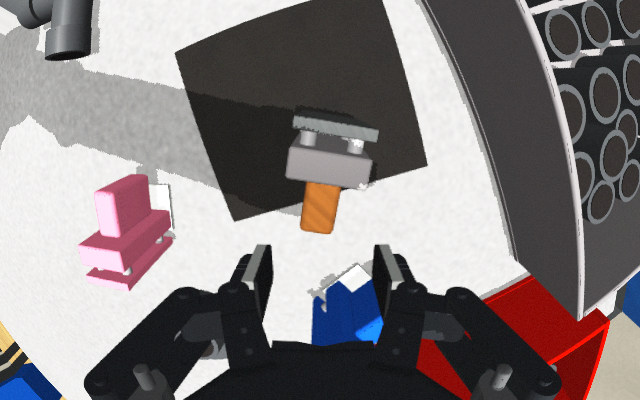

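The wrist view shows the wood grip at (320,205), between and ahead of the finger tips at (265,250) and (380,250). Blue lies behind, below the gripper body. The pose fit is confirmed, and the yaw needs -10.2°.

Call:
carry_out:
  rows: "0 1 0 -5;0 1 0 -5.2;0 0 -20 0;0 0 -25 0;0 0 -25 0;0 0 -20 0;0 0 -5 0;0 0 0 0;0 0 0 0"

```text
t: 6.62
eef_pos: [0.5551, -0.2992, 0.0468]
tool_rot: [0.001, 0.888, 0.459, 0.001]
contact_force: [0.9, 0.4, 0.1]
gripper_width: 0.613
grasp_force: 0.0
```

Call:
carry_out:
  rows: "0 0 0 0;0 0 0 0;0 0 0 0;0 0 0 0;0 0 0 0;0 0 0 0"
  claw: 0
  force: 25

```text
t: 7.38
eef_pos: [0.5547, -0.2988, 0.0465]
tool_rot: [0.0, 0.888, 0.459, 0.0]
contact_force: [-1.7, 1.3, 5.1]
gripper_width: 0.285
grasp_force: 24.6
```

Call:
carry_out:
  rows: "5.1 7.3 5.4 0;5.1 7.3 5.4 0;5.8 8.1 3 0;5.8 8.1 3 0;6.2 8.7 2 0;6.2 8.7 2 0;0 0 0 0;0 0 0 0"
  force: 20

```text
t: 8.38
eef_pos: [0.5884, -0.2509, 0.0666]
tool_rot: [0.0, 0.889, 0.459, -0.0]
contact_force: [-0.0, -1.2, -3.9]
gripper_width: 0.274
grasp_force: 20.4
```

Run:
```python
from h import *
c=cam('side');d=cam('wrist')
cv2.imwrite('pics/a1.png',np.hstack([cv2.resize(c['img'][180:300,330:450],(400,400)),cv2.resize(d['img'][50:300,200:450],(400,400))]))
print(get_obs())
```

```text
{'t': 8.475, 'q': array([-0.0877658 ,  0.67559261,  0.55924538,  1.79650892, -0.4763452 ,
        0.80759751,  0.09092644]), 'joint_vel': array([ 0.00204103,  0.00057439, -0.00030591, -0.00102242, -0.00076026,
        0.00028947, -0.00128328]), 'joint_torque': array([-3.40237431e-01, -5.98454583e+01,  1.20555255e+01, -2.14231879e+01,
       -1.03463426e-01,  1.89915346e-02,  7.79935544e-04]), 'eef_pos': array([ 0.58819048, -0.25121612,  0.0666212 ]), 'tool_rot': array([ 6.53506579e-05,  8.88725697e-01,  4.58439275e-01, -2.48876613e-04]), 'contact_force': array([ 0.59412495, -0.77030847, -3.29183654]), 'torque': array([-0.08959692,  0.02488168, -0.0074962 ]), 'grasp_force': 20.434468388557434, 'gripper_width': 0.28085684546570294}
```

View pics/a1.png

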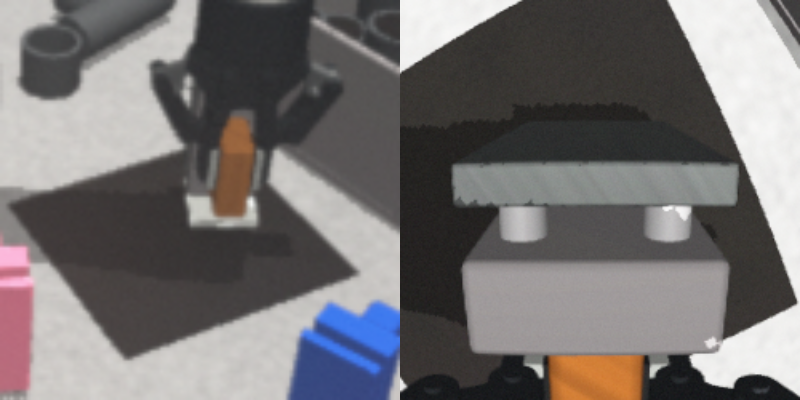

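The side crop shows the block lifted but still upright in the fingers at (235,160), so the pads hold it stiffly on the bar. I'll set it back and re-pinch it across the body near the nose. From there, dragging the heel corner on the mat has the leverage to turn it.

Call:
carry_out:
  rows: "-11 -16 0 0;-11 -16 0 0;-11 -16 0 0;0 0 -8 0;0 0 -8 0;0 0 -3 0;0 0 -1 0;0 0 0 0;0 0 0 0"

```text
t: 9.6
eef_pos: [0.5563, -0.2984, 0.0467]
tool_rot: [0.0, 0.888, 0.459, 0.0]
contact_force: [0.3, 0.3, -3.3]
gripper_width: 0.278
grasp_force: 20.5
```

Call:
carry_out:
  rows: "0 0 0 0;0 0 0 0;0 0 0 0;0 0 20 0;0 0 30 0;0 0 30 0;0 0 30 0;0 0 0 0;0 0 0 0"
  claw: 50

```text
t: 10.72
eef_pos: [0.5556, -0.2983, 0.157]
tool_rot: [-0.0, 0.888, 0.459, 0.0]
contact_force: [-0.2, 0.4, -0.1]
gripper_width: 0.584
grasp_force: 0.0
```

Run:
```python
from h import *
c=cam('wrist');cv2.imwrite('pics/w3.png',cv2.resize(c['img'][60:260,220:440],None,fx=2.7,fy=2.7,interpolation=cv2.INTER_CUBIC))
o=get_obs();print(o['eef_pos'])
h=np.array([-.578,-.816,0]);yb=np.array([.816,-.578,0]);B=np.array([.5919,-.2468,.056])
for b in[(52,-25,18),(52,25,18),(52,-25,38),(52,25,38)]:
    print(b,(2.7*(proj(c,B+[0,0,b[0]/1e3]+yb*b[1]/1e3+h*b[2]/1e3,'wrist')-[220,60])).round(1))
```

```text
[ 0.55532343 -0.29817835  0.15636642]
(52, -25, 18) [165.2 256.3]
(52, 25, 18) [380.  256.1]
(52, -25, 38) [168.  338.9]
(52, 25, 38) [377.4 338.7]
```

View pics/w3.png

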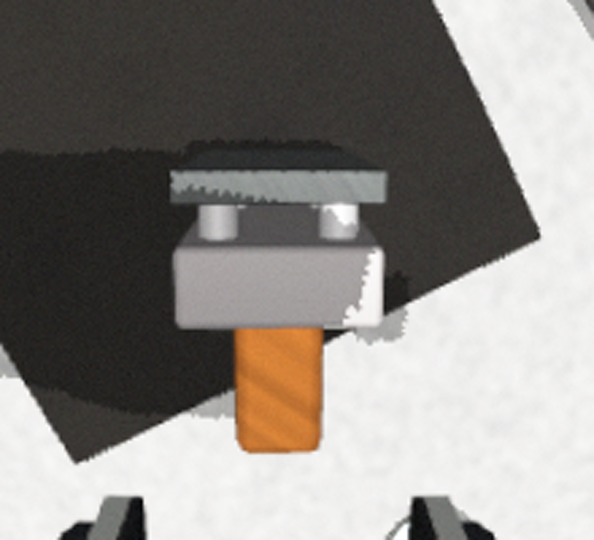

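The nose face is at (174..384, 250..327) in the crop, within 3 mm of the fit and square to the gripper.

Call:
carry_out:
  rows: "7 8 0 0;7 9 0 0;6 8 0 0;0 0 -10 0;0 0 -25 0;0 0 -25 0;0 0 -20 0;0 0 -6 0;0 0 0 0;0 0 0 0"
  claw: 78

```text
t: 12.02
eef_pos: [0.5763, -0.274, 0.0716]
tool_rot: [0.001, 0.889, 0.459, 0.001]
contact_force: [0.1, 0.2, 0.1]
gripper_width: 0.913
grasp_force: 0.0
```

Call:
carry_out:
  rows: "0 0 0 0;0 0 0 0;0 0 0 0;0 0 0 0;0 0 0 0"
  claw: 0
  force: 25

```text
t: 12.65
eef_pos: [0.5759, -0.2735, 0.0713]
tool_rot: [-0.0, 0.889, 0.459, 0.0]
contact_force: [-2.2, 1.5, 6.3]
gripper_width: 0.586
grasp_force: 29.7
```

Call:
carry_out:
  rows: "0 0 -1.5 0;3.5 4.9 0.5 0;3.5 4.9 0.5 0;3.5 4.9 0.3 0;3.5 4.9 0 0;0 0 0 0"

```text
t: 13.4
eef_pos: [0.5887, -0.254, 0.0707]
tool_rot: [-0.001, 0.889, 0.459, -0.001]
contact_force: [-3.0, 0.5, 6.4]
gripper_width: 0.58
grasp_force: 26.6
```

```bash
cat > look.py <<'E'
from h import *
import sys
c=cam('side');d=cam('wrist')
cv2.imwrite(f'pics/{sys.argv[1]}.png',np.hstack([cv2.resize(c['img'][180:300,330:450],(400,400)),cv2.resize(d['img'][50:300,200:450],(400,400))]))
o=get_obs();print(o['eef_pos'],o['contact_force'],o['torque'],o['gripper_width'],o['t'])
E
python3 look.py b1
```

```text
[ 0.58868889 -0.25404522  0.07075136] [-4.1490828   1.1730171   5.86113471] [ 0.26940855  1.05213944 -0.05069184] 0.5820725515858869 13.5
```

View pics/b1.png

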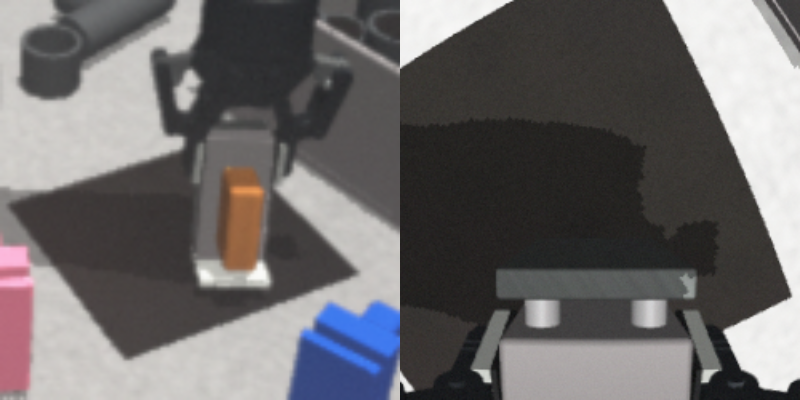

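```bash
cat > tilt.py <<'E'
from h import *
import sys
PX,PZ=float(sys.argv[1]),float(sys.argv[2]); back=.024
o=get_obs();P=o['eef_pos']+[0,0,back];w,x,y,z=o['tool_rot']
yb=np.array([2*x*y,y*y-x*x,0]);yb/=np.linalg.norm(yb)
if yb[0]<0: yb=-yb
h=np.array([yb[1],-yb[0],0]); up=np.array([0,0,1.])   # h = horizontal, block z when standing
if h@[-.578,-.816,0]<0: h=-h
res={}
for n in('side','scene'):
    c=cam(n);hs=cv2.cvtColor(c['img'],cv2.COLOR_BGR2HSV)
    m=(hs[...,0]<22)&(hs[...,1]>90)&(hs[...,2]>50)
    ctr=proj(c,P,n);yy,xx=np.indices(m.shape);m&=(np.hypot(xx-ctr[0],yy-ctr[1])<70)
    if n=='scene': m&=(hs[...,1]>120)
    out=[]
    for th in range(-10,101,5):
        t=np.radians(th);ex=up*np.cos(t)-h*np.sin(t);ez=up*np.sin(t)+h*np.cos(t);best=(0,)
        for dp in range(-8,9,4):
         for ds in range(-8,9,4):
          pts=np.array([proj(c,P+ex*(a-PX-dp)/1e3+yb*b/1e3+ez*(g-PZ-ds)/1e3,n) for a in(-32,32) for b in(-12,12) for g in(38,80)],np.float32)
          k=np.zeros(m.shape,np.uint8);cv2.fillConvexPoly(k,cv2.convexHull(np.round(pts).astype(np.int32)),1)
          i=(k&m).sum()/((k|m).sum()+1e-9)
          best=max(best,(round(float(i),2),dp,ds))
        out.append((th,)+best)
    out.sort(key=lambda r:-r[1]);print(n,int(m.sum()),out[:4])
print(o['eef_pos'],o['contact_force'].round(1),o['torque'].round(2),o['gripper_width'],o['grasp_force'],o['t'])
E
python3 tilt.py 38 34
```

```text
side 348 [(25, 0.8, 4, 8), (40, 0.8, 8, 0), (15, 0.79, 0, 4), (30, 0.79, 4, 8)]
scene 153 [(-10, 0.01, 4, -8), (-5, 0.01, 8, 4), (0, 0.01, 8, 8), (5, 0.01, 8, 8)]
[ 0.58868889 -0.25404522  0.07075136] [-4.1  1.2  5.9] [ 0.27  1.05 -0.05] 0.5820725515858869 26.556879580020905 13.5
```

Call:
carry_out:
  rows: "3.5 4.9 -0.8 0;3.5 4.9 -1 0;3.5 4.9 -1.2 0;3.5 4.9 -1.4 0;3.3 4.6 -1.5 0;3.3 4.6 -1.5 0;3.3 4.6 -1.6 0;3.3 4.6 -1.8 0;0 0 0 0;0 0 0 0"

```text
t: 14.85
eef_pos: [0.6176, -0.2155, 0.0599]
tool_rot: [0.0, 0.888, 0.459, 0.001]
contact_force: [-1.1, -0.8, 1.0]
gripper_width: 0.579
grasp_force: 25.9
```

```bash
python3 tilt.py 38 34
python3 - <<'E'
from h import *
for n in('side','scene','wrist'):
    c=cam(n)
    for t in('grip_mid','sole_mid','block'):
        print(n,t,[(np.round(r['centre'],1).tolist(),round(r['confidence'],2)) for r in place_of(n,t)[:4]])
E
```

```text
side 293 [(40, 0.78, 0, 0), (35, 0.76, -4, -8), (45, 0.76, 4, 0), (50, 0.74, 8, 0)]
scene 14 [(35, 0.06, 8, 0), (40, 0.06, 8, 8), (45, 0.06, 8, 8), (10, 0.05, 0, -8)]
[ 0.61757652 -0.21547634  0.05989051] [-1.1 -0.8  1. ] [-0.22  0.    0.01] 0.5793630959353736 25.890380144119263 14.85
side grip_mid [([397.4, 234.2], 0.79), ([439.1, 288.1], 0.5), ([325.8, 263.2], 0.46)]
side sole_mid [([427.7, 298.0], 0.92), ([327.6, 283.0], 0.91), ([394.7, 233.9], 0.53)]
side block [([328.3, 285.9], 0.94), ([395.4, 235.4], 0.87), ([427.9, 302.8], 0.57)]
scene grip_mid [([450.5, 199.1], 0.7), ([227.3, 214.6], 0.5), ([176.8, 209.7], 0.5), ([251.0, 179.0], 0.47)]
scene sole_mid [([235.8, 233.2], 0.66), ([317.1, 226.7], 0.51), ([181.8, 193.1], 0.48), ([237.0, 170.6], 0.42)]
scene block [([182.7, 196.2], 0.75), ([235.9, 232.1], 0.74), ([237.6, 172.6], 0.64), ([450.5, 197.9], 0.55)]
wrist grip_mid [([320.7, 347.1], 0.78)]
wrist sole_mid [([323.1, 238.3], 0.85)]
wrist block [([320.6, 239.3], 0.81), ([15.7, 139.6], 0.58)]
```

Call:
carry_out:
  rows: "2.9 4.1 -2.6 0;2.9 4.1 -2.8 0;2.9 4.1 -3 0;2.9 4.1 -3.2 0;2.4 3.4 -3.8 0;2.4 3.4 -4 0;2.4 3.3 -4.2 0;2.4 3.3 -4.4 0;0 0 0 0"

```text
t: 16.68
eef_pos: [0.6381, -0.1858, 0.031]
tool_rot: [-0.0, 0.888, 0.459, -0.0]
contact_force: [1.7, -0.5, 1.2]
gripper_width: 0.581
grasp_force: 25.8
```

```bash
python3 tilt.py 38 34
```

```text
side 297 [(90, 0.78, 4, 8), (75, 0.76, -4, 0), (80, 0.76, 0, 0), (85, 0.76, 4, 4)]
scene 16 [(60, 0.05, 8, -8), (65, 0.05, 8, -4), (70, 0.05, 8, 0), (75, 0.05, 8, 4)]
[ 0.63810923 -0.18575934  0.03097911] [ 1.7 -0.5  1.2] [-0.22 -0.3   0.11] 0.5808291085039109 25.76064601773396 16.675
```

Call:
carry_out:
  rows: "1.8 2.5 -4 0;1.7 2.4 -4 0;1.4 2 -4 0;1 1.4 -3.5 0;0.5 0.8 -2 0;0 0 0 0;0 0 0 0"

```text
t: 17.65
eef_pos: [0.644, -0.1776, 0.0142]
tool_rot: [0.0, 0.889, 0.459, -0.0]
contact_force: [-1.5, -3.4, 2.2]
gripper_width: 0.583
grasp_force: 25.8
```

```bash
python3 tilt.py 38 34
```

```text
side 263 [(100, 0.77, 0, 4), (95, 0.75, -4, 0), (90, 0.72, 0, 0), (80, 0.7, -8, -4)]
scene 9 [(60, 0.03, 8, -8), (65, 0.03, 8, -4), (70, 0.03, 8, 0), (75, 0.03, 8, 4)]
[ 0.6440453  -0.17761835  0.01424444] [-1.5 -3.4  2.2] [-1.05  0.64  0.05] 0.5826025090505915 25.83138939924538 17.65
```

Call:
carry_out:
  rows: "0 0 0 0;0 0 0 0;0 0 0 0;0 0 0 0;0 0 20 0;0 0 40 0;0 0 40 0;-6 -9 30 0;-6 -9 0 0;0 0 0 0"
  claw: 78

```text
t: 19.0
eef_pos: [0.6313, -0.1966, 0.1445]
tool_rot: [0.0, 0.889, 0.458, -0.0]
contact_force: [0.4, -0.5, -0.8]
gripper_width: 0.914
grasp_force: 0.0
```

Run:
```python
from h import *
o=get_obs();print(o['eef_pos'],o['t'],o['contact_force'].round(1))
c=cam('wrist');S=cam('scene');D=cam('side')
for n in('wrist','side','scene'):
    for t in('grip_mid','sole_mid','block'):
        print(n,t,[(np.round(r['centre'],1).tolist(),round(r['confidence'],2)) for r in place_of(n,t)[:4]])
hs=cv2.cvtColor(c['img'],cv2.COLOR_BGR2HSV);m=((hs[...,0]<22)&(hs[...,1]>110)&(hs[...,2]>60)).astype(np.uint8)
cc,_=cv2.findContours(m,0,2)
for k in sorted(cc,key=cv2.contourArea)[-4:]:print(cv2.contourArea(k),cv2.minAreaRect(k))
a=cv2.resize(D['img'][180:300,330:450],(400,400));b=cv2.resize(c['img'],(640,400))[:,100:500]
cv2.imwrite('pics/f.png',np.hstack([a,b]))
```

```text
[ 0.63125286 -0.19658772  0.14446991] 19.0 [ 0.4 -0.5 -0.8]
wrist grip_mid [([321.2, 216.6], 0.86)]
wrist sole_mid [([184.4, 373.8], 0.84)]
wrist block [([321.9, 195.1], 0.78), ([185.0, 371.6], 0.61)]
side grip_mid [([323.8, 261.7], 0.63), ([396.6, 219.3], 0.49), ([440.8, 285.9], 0.47)]
side sole_mid [([328.4, 284.2], 0.6), ([425.5, 300.4], 0.59), ([390.5, 240.5], 0.39)]
side block [([428.4, 302.9], 0.96), ([397.0, 235.8], 0.67), ([325.4, 285.2], 0.58)]
scene grip_mid [([239.9, 228.2], 0.76), ([173.1, 209.8], 0.6), ([255.8, 178.3], 0.38)]
scene sole_mid [([180.6, 195.1], 0.53)]
scene block [([179.4, 193.5], 0.91), ([240.6, 170.8], 0.66), ([242.3, 243.5], 0.59)]
743.0 ((580.3529663085938, 379.0882263183594), (39.959171295166016, 27.954267501831055), 59.03623962402344)
841.5 ((24.719058990478516, 375.4361572265625), (82.75867462158203, 18.735027313232422), 46.49433135986328)
1428.5 ((459.2528991699219, 383.6430358886719), (50.68862533569336, 42.61244583129883), 67.06790161132812)
2757.0 ((321.5, 217.5), (91.0, 33.0), 90.0)
```

View pics/f.png

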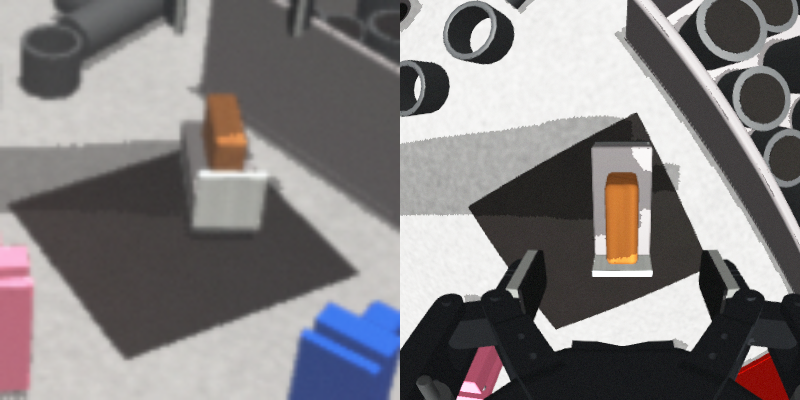

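The block lies flat on the mat, aligned with the gripper (wood at wrist (321,217), heel plate toward the fingers). Next I take a quick look at the manifold from above with the empty gripper.

Call:
carry_out:
  rows: "-10 20 40 0;-15 45 35 0;-15 55 25 0;-15 55 10 0;-15 55 0 0;-15 55 0 0;-15 50 0 0;-10 40 0 0;-10 20 0 0;0 0 0 0"

```text
t: 20.85
eef_pos: [0.5117, 0.2018, 0.2541]
tool_rot: [-0.0, 0.888, 0.461, -0.0]
contact_force: [-0.1, -1.4, 0.4]
gripper_width: 0.913
grasp_force: 0.0
```

```bash
cat > face.py <<'E'
from h import *
from scipy.optimize import minimize
c=cam('wrist');cv2.imwrite('pics/mf.png',c['img']);np.savez('mf.npz',w=c['world_to_cam'],f=c['f'],cx=c['cx'],cy=c['cy'])
o=get_obs();print(o['eef_pos'],o['t'],o['q'].round(2))
for t in('face','manifold'): print(t,[(np.round(r['centre'],1).tolist(),round(r['confidence'],2),at_z(c,r['centre'],.06 if t=='face' else 0,'wrist').round(4)) for r in place_of('wrist',t)[:3]])
# refine: maximise gradient along the top rectangle's edges
g=cv2.GaussianBlur(cv2.cvtColor(c['img'],cv2.COLOR_BGR2GRAY),(0,0),1.5).astype(np.float32)
mg=np.hypot(cv2.Sobel(g,5,1,0),cv2.Sobel(g,5,0,1)); mg=np.minimum(mg,60)
def pts(p):
    a=p[2];ex=np.array([np.cos(a),np.sin(a),0]);ey=np.array([-np.sin(a),np.cos(a),0]);L=[]
    for t in np.linspace(-.95,.95,60):
        for u,v in((t,1),(t,-1),(1,t),(-1,t)): L.append(np.r_[p[0],p[1],.06]+ex*.11*u+ey*.035*v)
    return np.array([proj(c,q,'wrist') for q in L],np.float32)
def cost(p):
    q=pts(p);return -cv2.remap(mg,q[None,:,0],q[None,:,1],1).mean()
from itertools import product
sc=sorted((cost(np.array([.546+dx,.245+dy,np.radians(95.7+da)])),dx,dy,da) for dx,dy,da in product(np.arange(-.012,.0121,.003),np.arange(-.012,.0121,.003),np.arange(-3,3.1,1.5)))
print(sc[:4])
b=sc[0];r=minimize(cost,[.546+b[1],.245+b[2],np.radians(95.7+b[3])],method='Nelder-Mead',options=dict(initial_simplex=[[.546+b[1]+i,.245+b[2]+j,np.radians(95.7+b[3]+k)] for i,j,k in((0,0,0),(.002,0,0),(0,.002,0),(0,0,1))]))
print(r.x[:2].round(4),np.degrees(r.x[2]).round(2),r.fun)
q=pts(r.x);v=cv2.remap(mg,q[None,:,0],q[None,:,1],1).ravel();print('per edge',[v[i::4].mean().round(1) for i in range(4)],q.min(0),q.max(0))
E
python3 face.py
python3 - <<'E'
import sys;sys.path.insert(0,'.')
from h import *
S=cam('scene');D=cam('side')
print(tri([(S,(239.9,228.2),'scene'),(D,(396.6,219.3),'side')]))
E
```

```text
[0.51245723 0.20002947 0.25420847] 20.9 [-1.02  0.28  0.65  1.86 -0.2   1.06 -0.9 ]
face [([318.5, 119.0], 0.64, array([0.5427, 0.2517, 0.06  ]))]
manifold [([318.4, 116.0], 0.58, array([0.5422, 0.2524, 0.    ]))]
[(np.float32(-52.925774), np.float64(-0.0030000000000000027), np.float64(0.005999999999999995), np.float64(-1.5)), (np.float32(-50.232803), np.float64(-0.0030000000000000027), np.float64(0.0029999999999999957), np.float64(-1.5)), (np.float32(-50.159843), np.float64(-0.0030000000000000027), np.float64(0.005999999999999995), np.float64(0.0)), (np.float32(-48.55761), np.float64(-0.0030000000000000027), np.float64(0.005999999999999995), np.float64(-3.0))]
[0.5441 0.2506] 94.45 -55.46796798706055
per edge [np.float32(58.6), np.float32(49.3), np.float32(60.0), np.float32(54.0)] [232.26447   24.302921] [403.86005 211.66035]
(array([ 0.62249095, -0.20213815,  0.06820735]), [np.float64(0.0035076029524523794), np.float64(0.003507602952452391)])
```

Call:
carry_out:
  rows: "10 -35 0 0;14 -50 0 0;15 -55 0 0;15 -55 0 0;15 -55 -10 0;15 -55 -20 0;14 -50 -35 0;8 -35 -35 0;4 -16 -10 0;0 0 0 0"

```text
t: 22.35
eef_pos: [0.6221, -0.2075, 0.1442]
tool_rot: [0.0, 0.889, 0.458, -0.0]
contact_force: [0.3, -0.4, 1.0]
gripper_width: 0.913
grasp_force: 0.0
```

```bash
cat > blk.py <<'E'
from h import *
from scipy.optimize import least_squares
o=get_obs();w,x,y,z=o['tool_rot'];print(o['eef_pos'],o['t'],np.degrees(np.arctan2(y*y-x*x,2*x*y)).round(2))
c=cam('wrist');hs=cv2.cvtColor(c['img'],cv2.COLOR_BGR2HSV);m=((hs[...,0]<22)&(hs[...,1]>110)&(hs[...,2]>60)).astype(np.uint8)
r=[r for r in place_of('wrist','grip_mid')];print([(q['centre'],q['confidence'],at_z(c,q['centre'],.065,'wrist')) for q in r[:2]])
n,l,st,ct=cv2.connectedComponentsWithStats(m)
g0=r[0]['centre'];k=min((i for i in range(1,n) if st[i,4]>400),key=lambda i:np.hypot(*(ct[i]-g0)));m=(l==k).astype(np.uint8);print(st[k])
def K(p):
    ex=np.array([np.cos(p[2]),np.sin(p[2]),0]);ey=np.array([-ex[1],ex[0],0])
    q=np.array([proj(c,np.r_[p[0],p[1],.0025]+ex*a+ey*b+[0,0,g],'wrist') for a in(-.032,.032) for b in(-.012,.012) for g in(.038,.08)])
    kk=np.zeros(m.shape,np.uint8);cv2.fillConvexPoly(kk,cv2.convexHull(np.round(q*16).astype(np.int32)),1,shift=4);return kk
from scipy.optimize import minimize
def cost(p): k=K(p);return -(k&m).sum()/(k|m).sum()
s=np.r_[.622,-.206,np.radians(54.7)]
r=minimize(cost,s,method='Nelder-Mead',options=dict(initial_simplex=[s+d for d in((-.004,-.004,.05),(.008,0,0),(0,.008,0),(0,0,-.08))]))
print(r.x[:2].round(4),np.degrees(r.x[2]).round(1),r.fun)
E
python3 blk.py
```

```text
[ 0.62206203 -0.20747143  0.14417287] 22.35 -35.52
[([321.7, 199.4], 0.61, array([ 0.62542215, -0.20306514,  0.065     ]))]
[ 306  155   35   92 2974]
[ 0.59   -0.1927] 55.5 0.0blk.py:13: RuntimeWarning: overflow encountered in scalar negative
  def cost(p): k=K(p);return -(k&m).sum()/(k|m).sum()
```

```bash
sed -i 's/return -(k&m).sum()\/(k|m).sum()/return -float((k\&m).sum())\/float((k|m).sum())/' blk.py; python3 blk.py
```

```text
[ 0.62331404 -0.20488296  0.1454042 ] 22.45 -35.31
[([325.0, 204.0], 0.62, array([ 0.6265174 , -0.20518591,  0.065     ])), ([318.7, 185.9], 0.54, array([ 0.63090779, -0.19077093,  0.065     ]))]
[ 307  159   34   91 2911]
[ 0.6257 -0.2038] 54.6 -0.8786598249320857
```

Call:
carry_out:
  rows: "2 1 -20 0;0 0 -25 0;0 0 -25 0;0 0 -20 0;0 0 -10 0;0 0 0 0;0 0 0 0"
  claw: 55

```text
t: 23.42
eef_pos: [0.6251, -0.2053, 0.0451]
tool_rot: [0.001, 0.889, 0.459, 0.001]
contact_force: [-0.5, 0.9, 0.5]
gripper_width: 0.643
grasp_force: 0.0
```

Call:
carry_out:
  rows: "0 0 0 0;0 0 0 0;0 0 0 0;0 0 0 0;0 0 0 0;0 0 0 0;0 0 0 0;0 0 0 0"
  claw: 0
  force: 90

```text
t: 24.42
eef_pos: [0.6248, -0.2051, 0.0444]
tool_rot: [0.0, 0.888, 0.459, 0.0]
contact_force: [2.0, 0.6, 2.5]
gripper_width: 0.271
grasp_force: 88.1
```

Call:
carry_out:
  rows: "0 0 20 0;0 10 40 0;-5 30 45 5;-10 50 35 8;-15 55 0 8;-15 55 0 8;-15 55 0 8;-11 55 0 2.8;-5 50 0 0;0 29 0 0"

```text
t: 25.68
eef_pos: [0.5465, 0.187, 0.1844]
tool_rot: [-0.001, 0.678, 0.735, -0.001]
contact_force: [0.8, -0.8, -3.9]
gripper_width: 0.27
grasp_force: 89.2
```

Call:
carry_out:
  rows: "0 0 0 0;0 0 0 0"

```text
t: 25.92
eef_pos: [0.548, 0.1827, 0.1843]
tool_rot: [0.0, 0.68, 0.734, -0.001]
contact_force: [-0.2, -0.1, -3.6]
gripper_width: 0.267
grasp_force: 89.2
```

Run:
```python
from h import *
o=get_obs();w,x,y,z=o['tool_rot'];P=o['eef_pos'];print(P,o['t'],'closing',np.degrees(np.arctan2(y*y-x*x,2*x*y)).round(2),o['contact_force'],o['torque'],o['q'].round(2))
C=np.array([.5441,.2506]);a=np.radians(94.45);e=np.array([np.cos(a),np.sin(a)]);d=P[:2]-C;print('face xy',d@e,d@[-e[1],e[0]])
c=cam('wrist')
for t in('grip_mid','sole_mid'): print(t,[(np.round(r['centre'],1).tolist(),round(r['confidence'],2)) for r in place_of('wrist',t)[:2]])
ex=np.array([e[0],e[1],0])
print('expected grip_mid px',proj(c,P+[0,0,.0195]+ex*.0012,'wrist'))
hs=cv2.cvtColor(c['img'],cv2.COLOR_BGR2HSV);m=((hs[...,0]<22)&(hs[...,1]>110)&(hs[...,2]>60)).astype(np.uint8)
cc,_=cv2.findContours(m,0,2)
for k in sorted(cc,key=cv2.contourArea)[-2:]:print(cv2.contourArea(k),cv2.minAreaRect(k))
for b in [(32,12,80),(32,-12,80),(32,12,38),(32,-12,38)]: print(b,proj(c,P+[0,0,-.0425+b[2]/1e3]+ex*(.0012+b[0]/1e3)+np.array([-e[1],e[0],0])*b[1]/1e3,'wrist').round(1))
k=max(cc,key=cv2.contourArea);print(cv2.approxPolyDP(k,3,True)[:,0].tolist())
```

```text
[0.5479629  0.18268828 0.18433059] 25.925 closing 4.37 [-0.16276236 -0.11038472 -3.62670967] [-0.01303415 -0.00950581  0.0075038 ] [-0.8   0.4   0.48  1.87 -0.22  0.93 -0.14]
face xy -0.0680067131005954 0.0014179537173742173
grip_mid [([322.5, 277.1], 0.9)]
sole_mid [([323.4, 112.1], 0.41)]
expected grip_mid px [321.30779129 274.62109615]
1354.5 ((8.945924758911133, 369.8357849121094), (92.43911743164062, 40.349788665771484), 58.78159713745117)
7807.0 ((322.0, 271.5), (147.0, 60.0), 90.0)
(32, 12, 80) [288.5 227.1]
(32, -12, 80) [353.5 227.1]
(32, 12, 38) [297.2 193.3]
(32, -12, 38) [345.5 193.2]
[[305, 198], [300, 201], [292, 233], [298, 341], [318, 345], [343, 342], [347, 339], [352, 258], [346, 205], [339, 198]]
```

Call:
carry_out:
  rows: "1 1 -20 0;0 1 -25 0;0 0 -20 0;0 0 -10 0;0 0 -5 0;0 0 -2 0;0 0 -2 0;0 0 0 0"

```text
t: 27.08
eef_pos: [0.55, 0.186, 0.1009]
tool_rot: [0.0, 0.679, 0.734, 0.0]
contact_force: [-0.7, -1.0, 0.1]
gripper_width: 0.267
grasp_force: 89.8
```

Call:
carry_out:
  rows: "0 0 -1 0;0 0 -1 0;0 0 0 0;0 0 0 0"

```text
t: 27.58
eef_pos: [0.55, 0.186, 0.0988]
tool_rot: [0.0, 0.679, 0.734, 0.0]
contact_force: [-0.9, -1.0, 5.1]
gripper_width: 0.268
grasp_force: 90.2
```

Call:
carry_out:
  rows: "0 0 -0.8 0;0 0 -0.7 0;0 0 0 0;0 0 0 0;-0.2 3 0 0;-0.3 4 0 0"

```text
t: 28.32
eef_pos: [0.5504, 0.1907, 0.0977]
tool_rot: [0.001, 0.68, 0.733, 0.0]
contact_force: [-0.8, -5.4, 8.8]
gripper_width: 0.269
grasp_force: 90.7
```

Call:
carry_out:
  rows: "-0.4 5 0 0;-0.5 6 0 0;-0.5 6 0 0;-0.5 6 0 0;-0.5 6 0 0;-0.5 6 0 0;-0.5 6 0 0;-0.5 6 0 0"

```text
t: 29.32
eef_pos: [0.547, 0.2382, 0.0978]
tool_rot: [0.002, 0.68, 0.733, 0.001]
contact_force: [1.3, -5.8, 7.3]
gripper_width: 0.268
grasp_force: 90.7
```

Call:
carry_out:
  rows: "-0.5 6 0 0;-0.5 6 0 0;-0.5 6 0 0;-0.5 6 0 0;-0.5 6 0 0;-0.5 6 0 0;-0.5 6 0 0;-0.5 6 0 0;-0.5 6 0 0;-0.5 6 0 0"

```text
t: 30.58
eef_pos: [0.542, 0.2981, 0.0978]
tool_rot: [0.001, 0.68, 0.733, 0.0]
contact_force: [0.6, -6.8, 8.1]
gripper_width: 0.267
grasp_force: 90.7
```

Call:
carry_out:
  rows: "-0.5 6 0 0;-0.3 4 0 0;0 0 0 0;0 0 0 0;0 0 0 0"

```text
t: 31.2
eef_pos: [0.5411, 0.3089, 0.0979]
tool_rot: [0.001, 0.68, 0.733, 0.001]
contact_force: [1.0, -5.3, 7.9]
gripper_width: 0.268
grasp_force: 90.7
```

Call:
carry_out:
  rows: "0 0 20 0;0 0 40 0;0 -20 30 0;3 -45 0 0;4 -55 0 0;4 -55 0 0;4 -55 0 0;4 -55 0 0;4 -55 0 0;4 -55 0 0"

```text
t: 32.45
eef_pos: [0.5661, -0.0858, 0.1872]
tool_rot: [-0.0, 0.679, 0.734, 0.0]
contact_force: [0.7, -0.2, -3.3]
gripper_width: 0.272
grasp_force: 89.6
```

Call:
carry_out:
  rows: "2 -55 0 0;0 -45 0 0;0 -29 0 0;0 -10 0 0;0 0 -35 0;0 0 -40 0;0 0 -30 0;0 0 -20 0;0 0 -8 0;0 0 0 0"

```text
t: 33.7
eef_pos: [0.5687, -0.2237, 0.054]
tool_rot: [0.0, 0.679, 0.734, 0.0]
contact_force: [0.5, 1.1, -3.4]
gripper_width: 0.269
grasp_force: 89.4
```

Call:
carry_out:
  rows: "0 0 -4 0;0 0 -3 0;0 0 -2 0;0 0 0 0;0 0 0 0;0 0 0 0"

```text
t: 34.45
eef_pos: [0.5686, -0.2241, 0.0451]
tool_rot: [0.0, 0.679, 0.734, 0.0]
contact_force: [-0.0, -0.2, 0.1]
gripper_width: 0.269
grasp_force: 90.0
```

Call:
carry_out:
  rows: "0 0 0 0;0 0 0 0;0 0 0 0;0 0 0 0;0 0 15 0;0 0 35 0;0 0 40 0;0 0 30 0;0 0 0 0;0 0 0 0"
  claw: 50

```text
t: 35.7
eef_pos: [0.568, -0.2237, 0.1648]
tool_rot: [-0.0, 0.679, 0.734, 0.0]
contact_force: [1.1, 0.4, -0.9]
gripper_width: 0.585
grasp_force: 0.0
```

```bash
sed -i 's/^s=np.r_.*/s=np.r_[.569,-.226,np.radians(94.5)]/' blk.py; python3 blk.py
python3 - <<'E'
from h import *
S=cam('scene');D=cam('side');a=place_of('scene','grip_mid');b=place_of('side','grip_mid')
for n,c in(('scene',S),('side',D)):
    print(n,proj(c,[.569,-.227,.0645],n).round(),[(np.round(r['centre']),round(r['confidence'],2)) for r in place_of(n,'grip_mid')[:3]])
print(get_obs()['contact_force'],get_obs()['gripper_width'])
E
```

```text
[ 0.56804348 -0.22370655  0.16478174] 35.7 4.43
[([321.1, 196.7], 0.82, array([ 0.56756072, -0.22299714,  0.065     ])), ([142.4, 181.5], 0.76, array([ 0.4039641 , -0.22105486,  0.065     ]))]
[ 308  155   31   86 2495]
[ 0.5686 -0.2244] 93.8 -0.8847517730496454
scene [236. 215.] [(array([253., 178.]), 0.78), (array([173., 209.]), 0.75), (array([237., 213.]), 0.66)]
side [386. 232.] [(array([384., 231.]), 0.59), (array([439., 286.]), 0.53), (array([326., 261.]), 0.43)]
[-0.61406604 -1.21596157  0.9710787 ] 0.5824380753279346
```

The block is flat at mat centre and released, and all three views agree on its position.

```bash
python3 -c "
from station import *
print(hand_in())"
```

```text
the job is handed in; nothing more can be done
None
```

The job is handed in, with no verdict returned: the block was turned in the gripper onto its sole and released, swept stub end to far end in one pass at about 5 mm sole compression (from force readings), and put back sole down at the mat centre at about 36 s.

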